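Moisture check of leg blanks before machining

ROBOT

A 6-joint arm with a two-finger parallel gripper is mounted at the origin on the work surface. World frame = base frame: x ahead of the robot, y to its left, z up, the work surface at z = 0. Lengths are in mm, angles in degrees, forces in N, time in s.
With the tool pointing down it reaches from about 300 to 850 mm from the base axis. Payload 4.2 kg.
Tool frame: the origin (TCP) lies at the very end of the fingers, on their centre line; the grasp point (between the pads) lies 19 mm behind it; z points along the fingers, y is the line along which they close (so a half turn about z gives the same grasp; the last joint's range is limited). The gripper opens to 91 mm and grips with 3 to 60 N. Pads are 32 mm wide; open, the fingers measure 118 mm over their backs; the gripper's body (76 mm by 178 mm) begins 60 mm behind the grasp point.
Start: joints at [76.031, 18.312, 89.639, -0, 72.044, -1.146], TCP at [127.614, 560.676, 213.976] pointing down, gripper open.
Joint ranges: [-177.97, 177.97], [-48.28, 115.42], [12.27, 149.76], [-77.06, 257.06], [2.81, 150.46], [-146.56, 146.56]. Speed limits (degrees/s): [147.25, 147.25, 180, 180, 180, 180].

INTERFACE

Orientations are given as [roll, pitch, yaw] about the fixed x, y, z axes, in that order (R = Rz(yaw) Ry(pitch) Rx(roll)).
In Python, from workcell import env gives the robot as it stands.
- The arm moves only by the shell command python3 -m pendant 'ROWS' [FORCE]. ROWS is a JSON object of lists of equal length, an entry for each row: "translation": the shift along the tool's x, y, z in mm, a list of three; "roll": the turn about the tool's z in rad; "hand": the closure in counts, from 0 (fully open) to 255 (shut). In form: {"translation": [[dx, dy, dz], ...], "roll": [roll, ...], "hand": [hand, ...]}. A call has exactly 8 rows; each row shifts and turns the commanded pose from where the row before left it, along the tool's axes as they then stand; what a row does not reach is not made up. A row lasts 1/12 s, in which the tool goes at most 41.7 mm and 7.16 degrees, less where a joint would pass 70% of its speed; a pose out of reach is approached as far as the arm can. A call with a gripper value outside its range is refused whole. The fingers move at their own pace and stop on an object; FORCE is the grip in N (left out, the last holds). Time passes only in rows, so rows that do not move let the fingers close, or fill a call up. It gives the time, the measured TCP pose, the force, the opening and the grip force at its end, in the units of the state.
- env.state(): the state, without advancing time (a new reading comes with each control period).
- env.grab_frame(name): name is "scene" or "side" or "wrist"; returns a dict with "frame" (384x512x3 uint8, red, green, blue), "z_map" (384x512 float32, mm along the optical axis (not along the pixel's ray), 0 where there is no reading), "fx", "fy", "cx", "cy" (pixels), "pose" (4x4, takes a point from camera to world coordinates). Camera axes: x right, y down, z forward; pixel columns grow to the right and rows downward; lengths in mm; the calibration is good to about 2 mm. A picture is of the moment at which its call begins.
- env.job_done(): hands the job in; it is judged then, once.
Trained networks look in a picture, given as the dict that the camera call returned (one of the last four; its "shot" number tells which), for a name from the list of things; names that differ only in an ending like _2 or _b are one class to them, and where a whole thing is asked for, a point or a joint stands for the part that bears it (a point fixed in the world has none). Each returns a list of dicts, best first, with "score" (0 to 1); they miss things now and then, are a little off and sometimes report something else, mostly with a low value. They report only what shows in the picture. A call takes as long as a camera call. They do not tell look-alikes from the thing itself.
- env.recognise(picture, label): "rect" ([centre column, centre row, width, height] in pixels, round what is visible of it).
- env.regions_of(picture, label): "pixels" (384x512 bool, what is visible of it) and "rect" ([centre column, centre row, width, height] in pixels, round what is visible of it).
The state is a dict: "time_s": time; "qpos": joint angles; "qvel": joint speeds; "effort": joint torques, N m; "ee_pos": TCP position; "ee_rot": TCP orientation; "force": force on the tool from outside, world axes, zero at the start; "torque": the same for the moment, N m; "gripper_width": finger opening in mm; "gripper_force": force on a finger pad.
Only numpy, scipy, OpenCV 4.12 (cv2) and the standard library are available. Lean on these libraries where they do the work, as an engineer would, in place of code of your own. Each camera call takes 0.05 s, during which the arm holds its last target. There are 200 camera calls.

TASK

Lay all the loose leg blanks (there are two or three) dots up across both rails of the raised wooden rest, side by side, squarely and roughly centred. Then take the moisture meter from its stand and, keeping it upright, press its sprung ball for about a second on the dot of the check block, then on the dot of each blank in turn from the longest to the shortest, then on the check block's dot once more. Finally hang the meter back in its stand as it was, with the blanks still lying properly on the rest (put right any that get knocked), and leave the wax tin and the offcut alone.

Things in the scene. Friction and masses are not known exactly. Their poses are not given: they have to be found in the camera images.
- blank_long: longest furniture-leg blank: plain light wood bar 200 long x 45 wide x 36 high (mm), 0.13 to 0.25 kg. Origin: centre of its underside; x along its length, z up. It starts flat on the bench with its dotted face up. May be absent (None).
- blank_mid: middle-length furniture-leg blank: plain light wood bar 178 long x 45 wide x 36 high (mm), 0.13 to 0.25 kg. Origin: centre of its underside; x along its length, z up. It starts flat on the bench with its dotted face up. May be absent (None).
- blank_short: shortest furniture-leg blank: plain light wood bar 155 long x 45 wide x 36 high (mm), 0.13 to 0.25 kg. Origin: centre of its underside; x along its length, z up. It starts flat on the bench with its dotted face up. May be absent (None).
- blank_long_mark (a point): centre of the 18 mm dark test dot on the top face of the longest blank: on its centre line, 30 mm from mid-length towards its +x end, 36 mm above its underside
- blank_mid_mark (a point): centre of the 18 mm dark test dot on the top face of the middle-length blank: on its centre line, 30 mm from mid-length towards its +x end, 36 mm above its underside
- blank_short_mark (a point): centre of the 18 mm dark test dot on the top face of the shortest blank: on its centre line, 30 mm from mid-length towards its +x end, 36 mm above its underside
- rest: fixed raised rest: a wooden foot board 340 x 110 x 12 mm carrying two parallel dark rails, each 340 long and 20 wide, tops 45 mm above the bench, centre lines 76 mm apart. Origin: centre of the underside on the bench; x along the rails, y across them. Blanks go with their length along this y, so that they bridge both rails and overhang at both ends; there is room for three, about 105 mm apart along x with the middle one at the centre
- rest_top (a point): point midway between the rails, at the middle of their length and at the height of their tops (45 mm above the bench); axes as the rest
- meter: hand-held moisture meter, 0.22 kg, symmetric, about 155 mm tall: grey cross bar (shoulders) 42 (x) x 106 (y) x 22 (z) mm, above it a black upright handle 30 (x) x 58 (y) mm from 22 to 88 mm above the origin, below it a 22 mm thick steel stem reaching 44 mm down, ending in the sprung ball. Origin: centre of the underside of the cross bar; y along the bar, z up. Pinch the handle across its 30 mm (x) from above, about 55 mm above the origin
- ball_tip (a point): lowest point of the meter's 16 mm sprung steel ball, 66 mm below the meter's origin when not pressed
- ball (a joint): how far the ball is pushed into the stem: 0 free, 0.010 m fully in; the spring gives about 0.5 N at the start and 2 N fully in
- stand: fixed meter stand: base plate 100 x 130 x 12 mm with two aluminium cheeks 70 (x) x 20 (y) mm, tops 90 mm above the bench, 52 mm clear gap between them along y. The meter hangs with its stem in the gap and its cross bar resting on both cheek tops, bar along the stand's y. Origin: centre of the underside; x, y horizontal
- stand_top (a point): point midway between the cheeks at the height of their tops (90 mm above the bench); the meter's origin lies here when it hangs properly
- check_block: fixed grey check block 90 (x) x 75 (y) x 40 (z) mm with a dark dot on top. Origin: centre of the underside
- check_mark (a point): centre of the 18 mm dark dot on top of the check block, 40 mm above the bench, 18 mm in x and 12 mm in y from the block's centre (block axes)
- tin: round aluminium wax tin, 76 mm across, 50 mm tall, origin at its underside; a bystander to be left alone
- offcut: wooden offcut 110 x 70 x 50 mm lying beyond the check block, origin at its underside; a bystander to be left alone
Mind the look-alikes: they are no part of the job. Leave any blue or pink look-alike of the stand alone. What is shaped like the blank_short but green or purple is not meant.

How it is judged (in metres and radians):
On the way, in this order (a step that is already met when the one before it is completed fails the run):
1. every blank lies across both rails of the rest, let go (z of blank_long in the frame of rest_top between -0.006 and 0.006 m and y of blank_long in the frame of rest_top between -0.025 and 0.025 m and x of blank_long in the frame of rest_top between -0.17 and 0.17 m and angle between the x axis of each of blank_long, blank_mid, blank_short and the y axis of rest, either way round below 0.26 rad and angle between each of blank_long, blank_mid, blank_short's own z axis and vertical below 0.08 rad and z of blank_mid in the frame of rest_top between -0.006 and 0.006 m and y of blank_mid in the frame of rest_top between -0.025 and 0.025 m and x of blank_mid in the frame of rest_top between -0.17 and 0.17 m and z of blank_short in the frame of rest_top between -0.006 and 0.006 m and y of blank_short in the frame of rest_top between -0.025 and 0.025 m and x of blank_short in the frame of rest_top between -0.17 and 0.17 m and contact force between the fingers and blank_long below 0.1 N and contact force between the fingers and blank_mid below 0.1 N and contact force between the fingers and blank_short below 0.1 N), for 0.3 s.
2. the meter's ball is pressed on the check block's dot (distance between ball_tip and check_mark below 0.01 m and contact force between meter and check_block above 0.2 N), for 0.3 s.
3. the meter's ball is pressed on the dot of the longest blank, up on the rest (distance between ball_tip and blank_long_mark below 0.01 m and contact force between meter and blank_long above 0.2 N and z of blank_long in the frame of rest_top above -0.006 m), for 0.3 s.
4. the meter's ball is pressed on the dot of the middle-length blank, up on the rest (distance between ball_tip and blank_mid_mark below 0.01 m and contact force between meter and blank_mid above 0.2 N and z of blank_mid in the frame of rest_top above -0.006 m), for 0.3 s.
5. the meter's ball is pressed on the dot of the shortest blank, up on the rest (distance between ball_tip and blank_short_mark below 0.01 m and contact force between meter and blank_short above 0.2 N and z of blank_short in the frame of rest_top above -0.006 m), for 0.3 s.
6. the ball is pressed on the check block's dot once more (all of step 2), for 0.3 s.
At the end, for the whole second after the job is handed in: every present blank lies flat on both rails (height within 6 mm, mid-length within 25 mm of midway between the rails, within 15 degrees of square); the meter hangs upright in its stand, within 20 mm of its place, bar within 20 degrees; all at rest (z of blank_long in the frame of rest_top between -0.006 and 0.006 m and y of blank_long in the frame of rest_top between -0.025 and 0.025 m and x of blank_long in the frame of rest_top between -0.17 and 0.17 m and angle between the x axis of each of blank_long, blank_mid, blank_short and the y axis of rest, either way round below 0.26 rad and angle between each of blank_long, blank_mid, blank_short's own z axis and vertical below 0.08 rad and z of blank_mid in the frame of rest_top between -0.006 and 0.006 m and y of blank_mid in the frame of rest_top between -0.025 and 0.025 m and x of blank_mid in the frame of rest_top between -0.17 and 0.17 m and z of blank_short in the frame of rest_top between -0.006 and 0.006 m and y of blank_short in the frame of rest_top between -0.025 and 0.025 m and x of blank_short in the frame of rest_top between -0.17 and 0.17 m and linear speed of each of blank_long, blank_mid, blank_short, meter below 0.02 m/s and z of meter in the frame of stand_top between -0.006 and 0.006 m and horizontal distance between meter and stand_top below 0.02 m and angle between meter's own z axis and vertical below 0.1 rad and angle between the y axis of meter and the y axis of stand, either way round below 0.35 rad); the robot touches nothing.
It fails at once if a bystander is moved more than 3 cm (distance of any of tin, offcut from where it was at the start of the episode above 0.03 m).
It fails at once if the meter is tipped over or dropped (leans more than 45 degrees) (angle between meter's own z axis and vertical above 0.79 rad).
Of blank_long, blank_mid, blank_short only 2 to 3 are there at a start; the rules pass over those that are not, and their reading is None.
At some moment in a run one of blank_long, blank_mid, blank_short may be knocked a few centimetres aside while the robot is not near it.
It also fails if it takes over 210 s, if anything falls off the work surface, if the arm or the gripper's body presses on something with over 40 N, if the wrist force passes 120 N, or if a joint passes its speed limit or range.

## Working session

There is one attempt and no reset: what is moved stays moved. The work goes in short steps, Python scripts to look and compute and a shell command to move; the robot and the scene stay as the last step left them, time stands still between calls to the robot, and variables do not carry over. Pictures are saved under pics/ and viewed, at most 14 in all, crops included, and the job is handed in when it is done.

```bash
mkdir -p pics; ls; cat > h.py <<'E'
import numpy as np, cv2
from workcell import env
def world(f, mask=None):
    z=f["z_map"]; v,u=np.indices(z.shape)
    P=np.stack([(u-f["cx"])/f["fx"]*z,(v-f["cy"])/f["fy"]*z,z,np.ones_like(z)],-1)@np.array(f["pose"]).T
    return P[...,:3]
def save(n,im): cv2.imwrite("pics/"+n+".png",cv2.cvtColor(im,cv2.COLOR_RGB2BGR))
E
python3 - <<'E'
from h import *
print(env.state())
fs=[]
for n in ("scene","side"):
    f=env.grab_frame(n); fs.append(f["frame"]); W=world(f)
    np.savez(n,W=W,frame=f["frame"])
    print(n,np.round(f["pose"],2).tolist(),f["fx"])
    for l in ("blank_long","blank_mid","blank_short","rest","meter","stand","check_block","tin","offcut"):
        for r in env.regions_of(f,l)[:4]:
            m=r["pixels"]&(f["z_map"]>0)
            p=W[m]; t=p[p[:,2]>np.percentile(p[:,2],95)-8]
            rc=cv2.minAreaRect(t[:,:2].astype(np.float32)); print(l,round(r["score"],2),np.round(r["rect"]).tolist(),"ztop",round(float(np.percentile(p[:,2],95))),"c",np.round(rc[0]).tolist(),"s",np.round(rc[1]).tolist(),round(rc[2]))
    save(n,f["frame"])
E
```

```text
pics
{'time_s': 0.0, 'qpos': array([ 7.60311043e+01,  1.83518512e+01,  8.97065232e+01, -7.38440494e-05,
        7.20441108e+01, -1.14625025e+00]), 'qvel': array([-0.07613874,  0.06257417, -0.12594106,  0.0058017 , -0.01950912,
        0.00815406]), 'effort': array([ 1.64408684e-03, -4.12472606e+01, -2.31973672e+01,  7.30876601e-02,
        4.57056588e-02, -1.47915025e-04]), 'ee_pos': array([127.49209085, 560.16604116, 213.11738757]), 'ee_rot': array([-1.79897534e+02, -1.97997083e-03,  1.67177376e+02]), 'force': array([ 0.21110595, -0.18018878,  0.29668516]), 'torque': array([-0.01739934,  0.02862203, -0.03864091]), 'gripper_force': 0.0, 'gripper_width': 91.62361553251408}
scene [[-0.72, 0.55, -0.43, 1083.34], [0.7, 0.55, -0.46, 606.06], [-0.01, -0.63, -0.78, 1145.93], [0.0, 0.0, 0.0, 1.0]] 356.3629441290036
blank_long 0.88 [313.0, 257.0, 48.0, 49.0] ztop 38 c [523.0, 288.0] s [200.0, 47.0] 81
blank_mid 0.6 [298.0, 277.0, 41.0, 47.0] ztop 38 c [629.0, 293.0] s [176.0, 46.0] 82
blank_short 0.97 [388.0, 268.0, 42.0, 30.0] ztop 39 c [379.0, 495.0] s [45.0, 154.0] 76
blank_short 0.92 [372
[... 1689 characters left out ...]
229.0, 276.0] s [23.0, 33.0] 17
rest 0.96 [233.0, 195.0, 74.0, 44.0] ztop 45 c [393.0, 141.0] s [245.0, 805.0] 50
rest 0.22 [296.0, 169.0, 16.0, 18.0] ztop 87 c [285.0, 38.0] s [28.0, 752.0] 28
meter 0.52 [310.0, 151.0, 21.0, 28.0] ztop 177 c [427.0, -319.0] s [57.0, 27.0] 68
stand 0.44 [352.0, 206.0, 26.0, 19.0] ztop 20 c [138.0, 34.0] s [58.0, 689.0] 14
check_block 0.74 [263.0, 162.0, 29.0, 23.0] ztop 42 c [607.0, -268.0] s [77.0, 93.0] 74
check_block 0.63 [228.0, 154.0, 28.0, 24.0] ztop 51 c [754.0, -224.0] s [113.0, 80.0] 9
offcut 0.83 [228.0, 154.0, 30.0, 26.0] ztop 51 c [753.0, -227.0] s [115.0, 77.0] 14
offcut 0.71 [264.0, 163.0, 30.0, 22.0] ztop 41 c [607.0, -270.0] s [81.0, 93.0] 74
```

```bash
python3 - <<'E'
from h import *
im=np.load("scene.npz")["frame"]
save("scene_crop",cv2.resize(im[110:310,150:417],None,fx=3,fy=3,interpolation=cv2.INTER_CUBIC))
E
```

```text
(no output)
```

View pics/scene_crop.png

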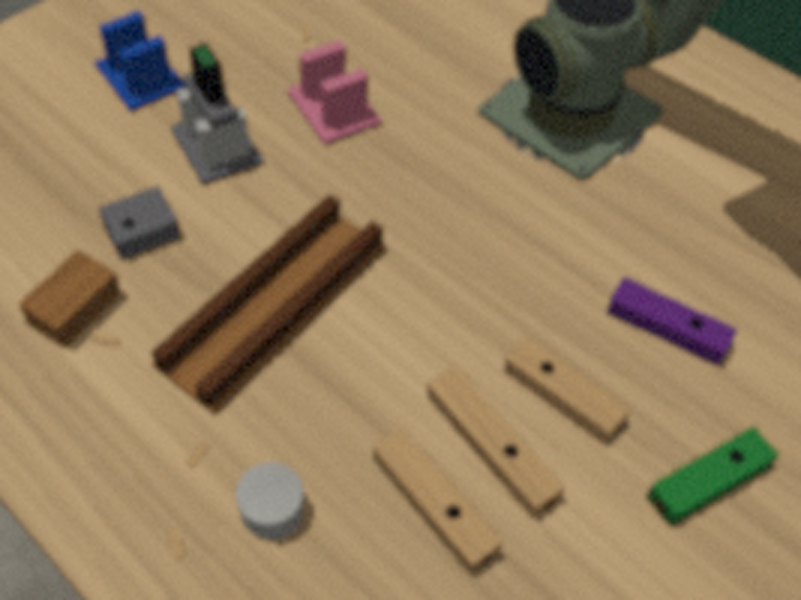

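The crop shows the three plain wood blanks: short at (339,240), long at (315,257), mid at (296,277). Look-alikes are purple (372,217) and green (388,268), and stands in blue (196,129) and pink (261,141). The grey stand with the meter is at (223,155). The grey check block is at (196,185) and the rest at (239,209). I'll pick the plain wood ones, starting with the long one, and do the close check from the wrist camera.

```bash

python3 -m pendant '{"translation":[[0,0,0],[0,0,0],[0,0,0],[0,0,0],[0,0,0],[0,0,0],[0,0,0],[0,0,0]],"roll":[0.094,0.094,0.094,0.094,0.094,0.094,0.094,0.094],"hand":[0,0,0,0,0,0,0,0]}'
python3 -m pendant '{"translation":[[0,0,0],[0,0,0],[0,0,0],[0,0,0],[0,0,0],[0,0,0],[0,0,0],[0,0,0]],"roll":[0.094,0.094,0.094,0.094,0.094,0.094,0.094,0.094],"hand":[0,0,0,0,0,0,0,0]}'
python3 -m pendant '{"translation":[[-13,27,0],[-13,27,0],[-13,27,0],[-13,27,0],[-13,27,0],[-13,27,0],[-13,27,0],[-13,27,0]],"roll":[0,0,0,0,0,0,0,0],"hand":[0,0,0,0,0,0,0,0]}'
python3 -m pendant '{"translation":[[-13,27,0],[-13,27,0],[-13,27,0],[-13,27,0],[-13,27,0],[-13,27,0],[-13,27,0],[-13,27,0]],"roll":[0,0,0,0,0,0,0,0],"hand":[0,0,0,0,0,0,0,0]}'
cat >> h.py <<'E'
def go(x,y,z,yaw,s=None):
    """tool-axis deltas (after turning first) from measured pose to target"""
    s=s or env.state(); p=np.array(s["ee_pos"]); w=s["ee_rot"][2]
    d=(w-yaw+180)%360-180; a=np.radians(yaw); D=np.array([x,y,z])-p
    return "at %s yaw %.1f -> roll %.3f rad, then dx %.1f dy %.1f dz %.1f"%(np.round(p,1),w,np.radians(d),D[0]*np.cos(a)+D[1]*np.sin(a),D[0]*np.sin(a)-D[1]*np.cos(a),-D[2])
def tops(f,label,zr,W=None):
    W=world(f) if W is None else W
    out=[]
    for r in env.regions_of(f,label):
        k=cv2.dilate(r["pixels"].astype(np.uint8),np.ones((9,9)))>0
        m=k&(W[...,2]>zr[0])&(W[...,2]<zr[1])
        if m.sum()<30: continue
        n,lab,st,_=cv2.connectedComponentsWithStats(m.astype(np.uint8))
        m=lab==1+np.argmax(st[1:,4])
        c,s,a=cv2.minAreaRect(W[m][:,:2].astype(np.float32))
        if s[0]<s[1]: s=s[::-1]; a+=90
        col=f["frame"][m].mean(0); g=f["frame"].mean(2)
        dk=m.copy(); kk=cv2.morphologyEx(m.astype(np.uint8),cv2.MORPH_CLOSE,np.ones((15,15)))>0
        dk=cv2.erode(kk.astype(np.uint8),np.ones((5,5)))>0
        dk&=g<0.5*np.median(g[m])
        dot=W[dk][:,:2].mean(0) if dk.sum()>2 else None
        out.append(dict(score=r["score"],c=np.array(c),s=np.array(s),a=a%180,z=float(np.median(W[m][:,2])),dot=dot,col=col))
        print(label,round(r["score"],2),"c",np.round(c,1),"s",np.round(s),"ang",round(a%180,1),"z",round(out[-1]["z"],1),"dot",None if dot is None else np.round(dot,1),"rgb",np.round(col))
    return out
E
python3 - <<'E'
from h import *
print(go(523,288,214,81)); f=env.grab_frame("wrist"); save("w1",f["frame"]); print(np.round(f["pose"],2).tolist(),f["fx"])
for l in ("blank_long","blank_mid"): tops(f,l,(28,44))
E
```

```text
time_s: 1.67
ee_pos: [127.6, 560.7, 214.0]
ee_rot: [180.0, -0.0, 123.8]
force: [-0.3, 0.4, -0.4]
gripper_width: 91.1
gripper_force: 0.0
time_s: 2.33
ee_pos: [127.6, 560.7, 214.0]
ee_rot: [180.0, -0.0, 80.7]
force: [-0.1, 0.4, -0.6]
gripper_width: 91.2
gripper_force: 0.0
time_s: 3.0
ee_pos: [325.7, 423.2, 214.1]
ee_rot: [180.0, -0.0, 81.0]
force: [1.2, 0.5, 0.3]
gripper_width: 91.2
gripper_force: 0.0
time_s: 3.67
ee_pos: [522.9, 286.7, 214.0]
ee_rot: [180.0, -0.0, 81.0]
force: [-0.2, 0.8, -0.3]
gripper_width: 91.2
gripper_force: 0.0
at [522.9 286.7 214. ] yaw 81.0 -> roll -0.000 rad, then dx 1.3 dy -0.1 dz 0.0
[[0.99, -0.15, -0.04, 533.56], [-0.16, -0.96, -0.25, 355.03], [-0.0, 0.25, -0.97, 385.14], [0.0, 0.0, 0.0, 1.0]] 269.95858487711195
blank_long 0.75 c [522.7 292.5] s [190.  45.] ang 80.4 z 36.3 dot [530.  319.9] rgb [187. 142.  90.]
blank_mid 0.9 c [626.8 292.2] s [177.  46.] ang 81.9 z 36.2 dot [630.6 321.5] rgb [209. 159. 101.]
```

View pics/w1.png

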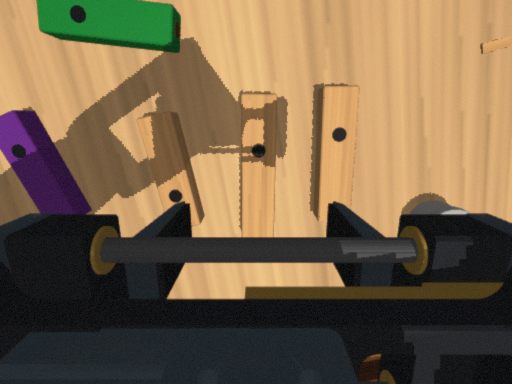

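The wrist view shows green top left, purple at (45,160), and plain wood short (170,165), long (258,165, dot (258,150)) and mid (340,150, dot (340,134)). This confirms long is under the tool, so I'll grasp it.

```bash

python3 -m pendant '{"translation":[[3.6,1.6,26],[0,0,26],[0,0,26],[0,0,26],[0,0,26],[0,0,26],[0,0,26],[0,0,26]],"roll":[0,0,0,0,0,0,0,0],"hand":[0,0,0,0,0,0,0,0]}'
python3 -m pendant '{"translation":[[0,0,0],[0,0,0],[0,0,0],[0,0,0],[0,0,0],[0,0,0],[0,0,0],[0,0,0]],"roll":[0,0,0,0,0,0,0,0],"hand":[255,255,255,255,255,255,255,255]}' 25
python3 -m pendant '{"translation":[[0,0,-18],[0,0,-18],[0,0,-18],[0,0,-18],[0,0,-18],[0,0,-18],[0,0,-18],[0,0,-18]],"roll":[-0.034,-0.034,-0.034,-0.034,-0.034,-0.034,-0.034,-0.034],"hand":[255,255,255,255,255,255,255,255]}'
python3 - <<'E'
from h import *
print(go(567,-48,150,96), env.state()["gripper_width"])
E
```

```text
time_s: 4.48
ee_pos: [522.8, 291.9, 5.1]
ee_rot: [-180.0, -0.0, 81.1]
force: [0.2, 0.1, -0.1]
gripper_width: 91.2
gripper_force: 0.0
time_s: 5.15
ee_pos: [523.9, 291.1, 6.7]
ee_rot: [180.0, -0.0, 81.0]
force: [-1.0, -0.3, 3.5]
gripper_width: 44.8
gripper_force: 25.0
time_s: 5.82
ee_pos: [523.6, 290.7, 150.5]
ee_rot: [-180.0, 0.0, 96.7]
force: [0.3, -0.4, -2.1]
gripper_width: 44.8
gripper_force: 25.0
at [523.6 290.7 150.5] yaw 96.7 -> roll 0.012 rad, then dx -341.4 dy 7.8 dz 0.5 44.79880555818477
```

```bash

python3 -m pendant '{"translation":[[-21.3,0.5,0],[-21.3,0.5,0],[-21.3,0.5,0],[-21.3,0.5,0],[-21.3,0.5,0],[-21.3,0.5,0],[-21.3,0.5,0],[-21.3,0.5,0]],"roll":[0,0,0,0,0,0,0,0],"hand":[255,255,255,255,255,255,255,255]}'
python3 -m pendant '{"translation":[[-21.3,0.5,0],[-21.3,0.5,0],[-21.3,0.5,0],[-21.3,0.5,0],[-21.3,0.5,0],[-21.3,0.5,0],[-21.3,0.5,0],[-21.3,0.5,0]],"roll":[0,0,0,0,0,0,0,0],"hand":[255,255,255,255,255,255,255,255]}'
python3 -m pendant '{"translation":[[0,0,18],[0,0,18],[0,0,18],[0,0,18],[0,0,14],[0,0,4],[0,0,4],[0,0,3]],"roll":[0,0,0,0,0,0,0,0],"hand":[255,255,255,255,255,255,255,255]}'
python3 - <<'E'
from h import *
s=env.state(); print(go(567,-48,51,96), s["force"],s["gripper_width"])
E
```

```text
time_s: 6.48
ee_pos: [547.2, 121.0, 149.7]
ee_rot: [-180.0, 0.0, 96.6]
force: [0.7, -0.3, -0.4]
gripper_width: 44.8
gripper_force: 25.0
time_s: 7.15
ee_pos: [570.6, -47.7, 149.6]
ee_rot: [-180.0, -0.0, 96.6]
force: [1.1, 0.4, -1.7]
gripper_width: 44.8
gripper_force: 25.0
time_s: 7.82
ee_pos: [571.3, -46.7, 53.0]
ee_rot: [180.0, 0.0, 96.6]
force: [0.6, 0.2, -1.4]
gripper_width: 45.2
gripper_force: 25.0
at [571.3 -46.7  53. ] yaw 96.6 -> roll 0.010 rad, then dx -0.9 dy -4.4 dz 2.0 [ 0.55758518  0.23179005 -1.36191139] 45.18717930534263
```

```bash

python3 -m pendant '{"translation":[[0,0,1.5],[0,0,0],[0,0,0],[0,0,0],[0,0,0],[0,0,0],[0,0,0],[0,0,0]],"roll":[0,0,0,0,0,0,0,0],"hand":[255,255,0,0,0,0,0,0]}'
python3 -m pendant '{"translation":[[0,0,0],[0,0,-14],[0,0,-20],[0,0,-20],[0,0,-20],[0,0,-26],[0,0,0],[0,0,0]],"roll":[0,0,0,0.05,0.05,0.05,0.05,0.05],"hand":[0,0,0,0,0,0,0,0]}'
python3 - <<'E'
from h import *
f=env.grab_frame("scene"); W=world(f)
tops(f,"blank_long",(74,90),W); tops(f,"blank_mid",(28,44),W);tops(f,"rest",(40,50),W)
print(go(626.4,291.8,150,81.9))
E
```

```text
time_s: 8.48
ee_pos: [571.1, -46.6, 51.6]
ee_rot: [180.0, -0.0, 96.6]
force: [-1.3, 0.3, 1.2]
gripper_width: 82.2
gripper_force: 0.0
time_s: 9.15
ee_pos: [572.1, -46.7, 153.5]
ee_rot: [179.8, -0.0, 82.1]
force: [-0.4, 0.3, -1.4]
gripper_width: 91.3
gripper_force: 0.0
blank_long 0.86 c [572.1 -48.5] s [197.  48.] ang 96.5 z 79.9 dot [604.  -33.5] rgb [144. 116.  81.]
blank_mid 0.89 c [628.1 292. ] s [178.  46.] ang 81.8 z 34.8 dot [631.1 320.7] rgb [173. 142. 100.]
rest 0.8 c [661.2  -2.6] s [149.  42.] ang 6.8 z 44.5 dot None rgb [81. 52. 33.]
at [570.7 -46.6 151.2] yaw 82.3 -> roll 0.008 rad, then dx 342.9 dy 7.5 dz 1.2
```

```bash

python3 -m pendant '{"translation":[[21.4,0.5,0],[21.4,0.5,0],[21.4,0.5,0],[21.4,0.5,0],[21.4,0.5,0],[21.4,0.5,0],[21.4,0.5,0],[21.4,0.5,0]],"roll":[0.008,0,0,0,0,0,0,0],"hand":[0,0,0,0,0,0,0,0]}'
python3 -m pendant '{"translation":[[21.4,0.5,0],[21.4,0.5,0],[21.4,0.5,0],[21.4,0.5,0],[21.4,0.5,0],[21.4,0.5,0],[21.4,0.5,0],[21.4,0.5,0]],"roll":[0,0,0,0,0,0,0,0],"hand":[0,0,0,0,0,0,0,0]}'
python3 -m pendant '{"translation":[[0,0,0],[0,0,20],[0,0,24],[0,0,24],[0,0,24],[0,0,24],[0,0,20],[0,0,8.5]],"roll":[0,0,0,0,0,0,0,0],"hand":[0,0,0,0,0,0,0,0]}'
python3 -m pendant '{"translation":[[0,0,0],[0,0,0],[0,0,0],[0,0,0],[0,0,0],[0,0,0],[0,0,0],[0,0,0]],"roll":[0,0,0,0,0,0,0,0],"hand":[255,255,255,255,255,255,255,255]}' 25
python3 -m pendant '{"translation":[[0,0,-18],[0,0,-18],[0,0,-18],[0,0,-18],[0,0,-18],[0,0,-18],[0,0,-18],[0,0,-18]],"roll":[-0.032,-0.032,-0.032,-0.032,-0.032,-0.032,-0.032,-0.032],"hand":[255,255,255,255,255,255,255,255]}'
python3 - <<'E'
from h import *
print(go(676,-36,150,96.5), env.state()["gripper_width"])
E
```

```text
time_s: 10.02
ee_pos: [599.0, 123.3, 150.9]
ee_rot: [-179.9, 0.0, 81.9]
force: [0.4, -0.1, -0.1]
gripper_width: 91.0
gripper_force: 0.0
time_s: 10.68
ee_pos: [627.4, 292.1, 150.7]
ee_rot: [-179.9, 0.0, 81.9]
force: [-0.9, -0.4, -0.3]
gripper_width: 90.9
gripper_force: 0.0
time_s: 11.35
ee_pos: [625.3, 289.5, 3.2]
ee_rot: [-179.7, 0.2, 81.8]
force: [0.4, -0.5, 0.2]
gripper_width: 91.0
gripper_force: 0.0
time_s: 12.02
ee_pos: [627.7, 291.3, 7.5]
ee_rot: [180.0, -0.0, 81.8]
force: [-1.0, -0.1, 2.4]
gripper_width: 44.9
gripper_force: 25.0
time_s: 12.68
ee_pos: [627.1, 291.0, 151.3]
ee_rot: [-179.9, 0.0, 96.6]
force: [0.4, 0.8, -0.6]
gripper_width: 44.9
gripper_force: 25.0
at [627.1 291.  151.3] yaw 96.6 -> roll 0.001 rad, then dx -330.4 dy 11.6 dz 1.3 44.90649405820665
```

```bash

python3 -m pendant '{"translation":[[-20.6,0.7,0],[-20.6,0.7,0],[-20.6,0.7,0],[-20.6,0.7,0],[-20.6,0.7,0],[-20.6,0.7,0],[-20.6,0.7,0],[-20.6,0.7,0]],"roll":[0,0,0,0,0,0,0,0],"hand":[255,255,255,255,255,255,255,255]}'
python3 -m pendant '{"translation":[[-20.6,0.7,0],[-20.6,0.7,0],[-20.6,0.7,0],[-20.6,0.7,0],[-20.6,0.7,0],[-20.6,0.7,0],[-20.6,0.7,0],[-20.6,0.7,0]],"roll":[0,0,0,0,0,0,0,0],"hand":[255,255,255,255,255,255,255,255]}'
python3 -m pendant '{"translation":[[0,0,18],[0,0,18],[0,0,18],[0,0,18],[0,0,14],[0,0,5],[0,0,5],[0,0,2]],"roll":[0,0,0,0,0,0,0,0],"hand":[255,255,255,255,255,255,255,255]}'
python3 -m pendant '{"translation":[[0,0,0.5],[0,0,0],[0,0,0],[0,0,0],[0,0,0],[0,0,0],[0,0,0],[0,0,0]],"roll":[0,0,0,0,0,0,0,0],"hand":[255,255,0,0,0,0,0,0]}'
python3 -m pendant '{"translation":[[0,0,0],[0,0,-14],[0,0,-20],[0,0,-20],[0,0,-20],[0,0,-26],[0,0,0],[0,0,0]],"roll":[0,0,0,0,0,0,0.05,0.05],"hand":[0,0,0,0,0,0,0,0]}'
python3 - <<'E'
from h import *
f=env.grab_frame("scene"); W=world(f)
tops(f,"blank_long",(74,90),W); tops(f,"blank_mid",(74,90),W);tops(f,"blank_short",(28,44),W)
print(go(408,305,150,91))
E
```

```text
time_s: 13.35
ee_pos: [651.3, 127.0, 150.5]
ee_rot: [-179.9, 0.0, 96.5]
force: [0.2, 0.6, -1.3]
gripper_width: 44.9
gripper_force: 25.0
time_s: 14.02
ee_pos: [675.5, -36.1, 150.4]
ee_rot: [-179.9, -0.0, 96.5]
force: [1.2, 0.2, -1.8]
gripper_width: 45.0
gripper_force: 25.0
time_s: 14.68
ee_pos: [675.7, -35.0, 52.5]
ee_rot: [-180.0, -0.0, 96.5]
force: [-1.6, -1.5, 4.9]
gripper_width: 44.7
gripper_force: 25.0
time_s: 15.35
ee_pos: [675.9, -35.1, 52.6]
ee_rot: [180.0, -0.0, 96.5]
force: [0.2, -0.5, -0.5]
gripper_width: 82.0
gripper_force: 0.0
time_s: 16.02
ee_pos: [677.0, -35.1, 154.9]
ee_rot: [179.7, 0.0, 90.6]
force: [-0.7, 0.3, 0.3]
gripper_width: 91.0
gripper_force: 0.0
blank_long 0.95 c [570.1 -23.2] s [149.  46.] ang 95.9 z 80.2 dot [571.3 -19.8] rgb [139. 112.  77.]
blank_mid 0.95 c [677.2 -31.9] s [174.  46.] ang 96.2 z 80.1 dot [703. -14.] rgb [143. 115.  80.]
blank_short 0.86 c [377.8 495.2] s [157.  47.] ang 165.7 z 34.7 dot [495.6 523.3] rgb [ 53. 120.  60.]
blank_short 0.75 c [230.6 335. ] s [154.  50.] ang 103.4 z 35.0 dot [224.1 365. ] rgb [100.  55. 114.]
blank_short 0.74 c [408.3 304.7] s [154.  47.] ang 91.9 z 34.7 dot [408.  274.8] rgb [171. 140.  99.]
blank_short 0.58 c [710.5 -70.3] s [27. 19.] ang 1.9 z 40.9 dot None rgb [76. 50. 32.]
at [675.6 -35.1 152.1] yaw 90.8 -> roll -0.003 rad, then dx 344.7 dy -261.6 dz 2.1
```

```bash

python3 -m pendant '{"translation":[[21.8,-16,0],[21.8,-16,0],[21.8,-16,0],[21.8,-16,0],[21.8,-16,0],[21.8,-16,0],[21.8,-16,0],[21.8,-16,0]],"roll":[-0.022,0,0,0,0,0,0,0],"hand":[0,0,0,0,0,0,0,0]}'
python3 -m pendant '{"translation":[[21.8,-16,0],[21.8,-16,0],[21.8,-16,0],[21.8,-16,0],[21.8,-16,0],[21.8,-16,0],[21.8,-16,0],[21.8,-16,0]],"roll":[0,0,0,0,0,0,0,0],"hand":[0,0,0,0,0,0,0,0]}'
python3 -m pendant '{"translation":[[0,0,0],[0,0,20],[0,0,24],[0,0,24],[0,0,24],[0,0,24],[0,0,20],[0,0,9]],"roll":[0,0,0,0,0,0,0,0],"hand":[0,0,0,0,0,0,0,0]}'
python3 - <<'E'
from h import *
print(go(408,304.8,6,91.9)); f=env.grab_frame("scene"); tops(f,"blank_long",(74,90)); tops(f,"blank_short",(28,44))
E
```

```text
time_s: 16.88
ee_pos: [541.1, 135.9, 152.1]
ee_rot: [-180.0, -0.0, 92.1]
force: [0.1, 0.4, 0.4]
gripper_width: 91.1
gripper_force: 0.0
time_s: 17.55
ee_pos: [407.2, 305.7, 152.2]
ee_rot: [-180.0, 0.0, 92.1]
force: [0.5, 0.5, -0.2]
gripper_width: 91.2
gripper_force: 0.0
time_s: 18.22
ee_pos: [407.0, 303.4, 4.8]
ee_rot: [-179.8, 0.2, 92.0]
force: [0.2, -0.0, -1.6]
gripper_width: 91.2
gripper_force: 0.0
at [407.  303.4   4.8] yaw 92.0 -> roll 0.002 rad, then dx 1.3 dy 1.0 dz -1.2
blank_long 0.98 c [571.6 -49.7] s [203.  48.] ang 96.1 z 79.9 dot [570.5 -19.7] rgb [165. 134.  94.]
blank_short 0.66 c [226.3 344.4] s [134.  51.] ang 101.7 z 35.2 dot [222.6 363.3] rgb [65. 35. 74.]
blank_short 0.56 c [377.7 494.9] s [157.  47.] ang 165.6 z 34.6 dot [348.2 503.5] rgb [ 50. 113.  56.]
blank_short 0.55 c [406.3 353.2] s [58. 47.] ang 95.4 z 34.8 dot None rgb [106.  84.  57.]
blank_short 0.49 c [ 770.2 -200.7] s [127.  58.] ang 158.1 z 36.6 dot None rgb [82. 57. 33.]
```

```bash

python3 -m pendant '{"translation":[[0,0,0],[0,0,0],[0,0,0],[0,0,0],[0,0,0],[0,0,0],[0,0,0],[0,0,0]],"roll":[0,0,0,0,0,0,0,0],"hand":[255,255,255,255,255,255,255,255]}' 25
python3 -m pendant '{"translation":[[0,0,-18],[0,0,-18],[0,0,-18],[0,0,-18],[0,0,-18],[0,0,-18],[0,0,-18],[0,0,-18]],"roll":[-0.009,-0.01,-0.01,-0.01,-0.01,-0.01,-0.01,-0.01],"hand":[255,255,255,255,255,255,255,255]}'
python3 -m pendant '{"translation":[[-23.1,1.2,0],[-23.1,1.2,0],[-23.1,1.2,0],[-23.1,1.2,0],[-23.1,1.2,0],[-23.1,1.2,0],[-23.1,1.2,0],[-23.1,1.2,0]],"roll":[0,0,0,0,0,0,0,0],"hand":[255,255,255,255,255,255,255,255]}'
python3 -m pendant '{"translation":[[-23.1,1.2,0],[-23.1,1.2,0],[-23.1,1.2,0],[-23.1,1.2,0],[-23.1,1.2,0],[-23.1,1.2,0],[-23.1,1.2,0],[-23.1,1.2,0]],"roll":[0,0,0,0,0,0,0,0],"hand":[255,255,255,255,255,255,255,255]}'
python3 - <<'E'
from h import *
print(go(467.5,-61,53,96.3))
E
```

```text
time_s: 19.03
ee_pos: [408.0, 304.9, 7.6]
ee_rot: [-180.0, -0.0, 92.0]
force: [-0.9, 0.3, 1.9]
gripper_width: 44.8
gripper_force: 25.0
time_s: 19.7
ee_pos: [407.9, 304.6, 152.0]
ee_rot: [-180.0, 0.0, 96.6]
force: [0.1, 0.3, -0.8]
gripper_width: 44.7
gripper_force: 25.0
time_s: 20.37
ee_pos: [438.5, 121.2, 151.1]
ee_rot: [-180.0, 0.0, 96.5]
force: [1.4, -0.8, -1.2]
gripper_width: 44.8
gripper_force: 25.0
time_s: 21.03
ee_pos: [469.0, -61.2, 151.1]
ee_rot: [-180.0, -0.0, 96.5]
force: [-0.8, 0.5, -1.6]
gripper_width: 44.8
gripper_force: 25.0
at [469.  -61.2 151.1] yaw 96.5 -> roll 0.004 rad, then dx 0.4 dy -1.5 dz 98.1
```

```bash

python3 -m pendant '{"translation":[[0,0,18],[0,0,18],[0,0,18],[0,0,18],[0,0,14],[0,0,6],[0,0,4],[0,0,2]],"roll":[0,0,0,0,0,0,0,0],"hand":[255,255,255,255,255,255,255,255]}'
python3 -m pendant '{"translation":[[0,0,0.5],[0,0,0],[0,0,0],[0,0,0],[0,0,0],[0,0,0],[0,0,0],[0,0,0]],"roll":[0,0,0,0,0,0,0,0],"hand":[255,255,0,0,0,0,0,0]}'
python3 -m pendant '{"translation":[[0,0,0],[0,0,-14],[0,0,-20],[0,0,-26],[0,0,-36],[0,0,-36],[0,0,-36],[0,0,-10]],"roll":[0,0,0,0,0.115,0.115,0.115,0.115],"hand":[0,0,0,0,0,0,0,0]}'
python3 - <<'E'
from h import *
f=env.grab_frame("scene"); W=world(f); save("s2",f["frame"][110:310,150:417])
for l in("blank_long","blank_mid","blank_short"): tops(f,l,(74,90),W)
tops(f,"meter",(172,186),W); tops(f,"meter",(105,118),W); tops(f,"check_block",(34,46),W)
print(go(434,-322,230,70))
E
```

```text
time_s: 21.7
ee_pos: [469.3, -60.1, 53.2]
ee_rot: [-180.0, -0.0, 96.5]
force: [-0.1, -0.4, -1.0]
gripper_width: 45.0
gripper_force: 25.0
time_s: 22.37
ee_pos: [469.4, -60.1, 53.0]
ee_rot: [180.0, -0.0, 96.5]
force: [0.3, 0.4, 0.6]
gripper_width: 81.5
gripper_force: 0.0
time_s: 23.03
ee_pos: [472.0, -60.5, 236.6]
ee_rot: [179.4, -0.1, 69.9]
force: [1.0, 0.7, 0.0]
gripper_width: 91.0
gripper_force: 0.0
blank_long 0.82 c [572.6 -49.7] s [201.  48.] ang 95.2 z 80.1 dot [568.7 -20.1] rgb [167. 136.  95.]
blank_long 0.34 c [676.7 -35.3] s [180.  47.] ang 96.3 z 80.0 dot [673.4  -5.4] rgb [168. 137.  96.]
blank_mid 0.59 c [676.7 -35.3] s [180.  47.] ang 96.3 z 80.0 dot [673.4  -5.4] rgb [168. 137.  96.]
blank_mid 0.33 c [470.9 -59.5] s [160.  49.] ang 96.3 z 80.0 dot None rgb [145. 117.  81.]
blank_short 0.56 c [470.9 -59.5] s [160.  49.] ang 96.3 z 80.0 dot None rgb [145. 117.  81.]
blank_short 0.37 c [676.7 -35.3] s [180.  47.] ang 96.3 z 80.0 dot [673.4  -5.4] rgb [168. 137.  96.]
meter 0.62 c [ 433.3 -323.5] s [55. 28.] ang 75.7 z 177.2 dot None rgb [59. 76. 50.]
meter 0.68 c [ 435.3 -321.5] s [103.  40.] ang 72.5 z 110.2 dot None rgb [86. 84. 83.]
meter 0.62 c [ 433.9 -323.3] s [107.  41.] ang 72.1 z 110.3 dot [ 443.9 -300.4] rgb [84. 81. 79.]
check_block 0.91 c [ 614.2 -272.4] s [89. 79.] ang 162.1 z 39.4 dot None rgb [100.  97.  95.]
at [468.3 -60.  229.1] yaw 70.3 -> roll 0.005 rad, then dx -258.0 dy 57.4 dz -0.9
```

```bash

python3 -m pendant '{"translation":[[-16.25,3.05,0],[-16.25,3.05,0],[-16.25,3.05,0],[-16.25,3.05,0],[-16.25,3.05,0],[-16.25,3.05,0],[-16.25,3.05,0],[-16.25,3.05,0]],"roll":[-0.03,0,0,0,0,0,0,0],"hand":[0,0,0,0,0,0,0,0]}'
python3 -m pendant '{"translation":[[-16.25,3.05,0],[-16.25,3.05,0],[-16.25,3.05,0],[-16.25,3.05,0],[-16.25,3.05,0],[-16.25,3.05,0],[-16.25,3.05,0],[-16.25,3.05,0]],"roll":[0,0,0,0,0,0,0,0],"hand":[0,0,0,0,0,0,0,0]}'
python3 -m pendant '{"translation":[[0,0,0],[0,0,0],[0,0,0],[0,0,0],[0,0,0],[0,0,0],[0,0,0],[0,0,0]],"roll":[0,0,0,0,0,0,0,0],"hand":[0,0,0,0,0,0,0,0]}'
python3 - <<'E'
from h import *
print(go(434.5,-322.5,126,72)); f=env.grab_frame("wrist"); save("w2",f["frame"])
f=env.grab_frame("side");W=world(f); tops(f,"meter",(172,186),W); tops(f,"meter",(105,118),W)
E
```

```text
time_s: 24.05
ee_pos: [450.9, -191.7, 229.4]
ee_rot: [-179.8, -0.0, 72.0]
force: [1.1, -0.6, 0.9]
gripper_width: 91.2
gripper_force: 0.0
time_s: 24.72
ee_pos: [433.7, -322.8, 229.2]
ee_rot: [-179.8, -0.1, 72.0]
force: [-0.7, -0.7, 0.2]
gripper_width: 91.3
gripper_force: 0.0
time_s: 25.38
ee_pos: [434.5, -322.1, 231.0]
ee_rot: [180.0, -0.0, 71.9]
force: [-0.0, -0.2, 0.3]
gripper_width: 91.1
gripper_force: 0.0
at [ 434.5 -322.1  231. ] yaw 71.9 -> roll -0.001 rad, then dx -0.4 dy 0.1 dz 105.0
meter 0.77 c [ 427.7 -319.8] s [62. 30.] ang 75.1 z 175.9 dot None rgb [58. 72. 48.]
meter 0.77 c [ 423.2 -319.7] s [106.  40.] ang 67.9 z 109.7 dot None rgb [74. 69. 66.]
```

View pics/w2.png

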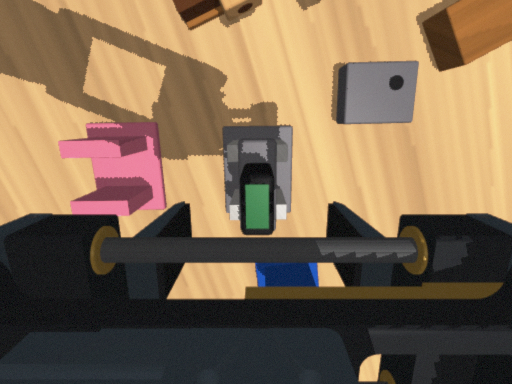

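The wrist view shows the meter handle (257,205) on the grey stand, centred between the fingers. The pink stand is at (115,165), blue at (287,273), and the check block's dot at (396,82).

```bash

cat >> h.py <<'E'
def dot_at(f,u,v,z,r=14):
    """dark dot near a pixel -> world point on plane z"""
    g=f["frame"].mean(2); H,Wd=g.shape
    u0,v0=int(round(u)),int(round(v)); sub=g[max(v0-r,0):v0+r+1,max(u0-r,0):u0+r+1]
    t=(sub.min()+np.median(sub))/2; n,lab,st,ce=cv2.connectedComponentsWithStats((sub<t).astype(np.uint8))
    c=ce[1+np.argmin([np.hypot(*(c-r))-0*1 for c in ce[1:]])]; pu,pv=c[0]+max(u0-r,0),c[1]+max(v0-r,0)
    T=np.array(f["pose"]); d=T[:3,:3]@[(pu-f["cx"])/f["fx"],(pv-f["cy"])/f["fy"],1]; k=(z-T[2,3])/d[2]
    return (T[:3,3]+k*d)[:2],(round(pu,1),round(pv,1))
def proj(f,p):
    q=np.linalg.inv(np.array(f["pose"]))@np.append(p,1.0); return f["fx"]*q[0]/q[2]+f["cx"],f["fy"]*q[1]/q[2]+f["cy"]
def dots(f,pts,r):
    for n,p in pts.items():
        u,v=proj(f,p)
        if 0<u<511 and 0<v<383:
            w,px=dot_at(f,u,v,p[2],r); print(n,np.round(w,1),"exp",p[:2],"px",px)
E
python3 - <<'E'
from h import *
f=env.grab_frame("wrist"); print(dot_at(f,396,82,40))
f=env.grab_frame("scene"); dots(f,dict(check=(635,-266.5,40),long=(569,-20,81),mid=(673.4,-5.4,81),short=(474.2,-89.3,81)),5)
E
python3 -m pendant '{"translation":[[0,0,16],[0,0,16],[0,0,16],[0,0,16],[0,0,16],[0,0,16],[0,0,8],[0,0,0]],"roll":[0,0,0,0,0,0,0,0],"hand":[0,0,0,0,0,0,0,0]}'
python3 -m pendant '{"translation":[[0,0,0],[0,0,0],[0,0,0],[0,0,0],[0,0,0],[0,0,0],[0,0,0],[0,0,0]],"roll":[0,0,0,0,0,0,0,0],"hand":[255,255,255,255,255,255,255,255]}' 30
python3 -m pendant '{"translation":[[0,0,0],[0,0,0],[0,0,0],[0,0,-5],[0,0,-5],[0,0,0],[0,0,0],[0,0,0]],"roll":[0,0,0,0,0,0,0,0],"hand":[255,255,255,255,255,255,255,255]}'
```

```text
(array([ 634.14213381, -266.77241624]), (np.float64(395.9), np.float64(81.9)))
check [ 635.  -266.3] exp (635, -266.5) px (np.float64(192.3), np.float64(184.1))
long [568.8 -18.8] exp (569, -20) px (np.float64(245.0), np.float64(203.5))
mid [674.3  -5.3] exp (673.4, -5.4) px (np.float64(226.0), np.float64(222.0))
short [474.4 -89.3] exp (474.2, -89.3) px (np.float64(250.5), np.float64(180.0))
time_s: 26.35
ee_pos: [433.4, -321.6, 125.1]
ee_rot: [-179.8, -0.1, 71.9]
force: [0.5, -0.5, -0.3]
gripper_width: 91.0
gripper_force: 0.0
time_s: 27.02
ee_pos: [434.5, -322.3, 127.0]
ee_rot: [180.0, -0.0, 71.9]
force: [-0.5, -0.6, 0.4]
gripper_width: 41.0
gripper_force: 0.0
time_s: 27.68
ee_pos: [434.4, -322.3, 136.9]
ee_rot: [-180.0, -0.0, 71.9]
force: [0.1, -0.3, -2.5]
gripper_width: 30.1
gripper_force: 30.0
```

```bash

python3 -m pendant '{"translation":[[0,0,-10],[0,0,-12],[0,0,-12],[0,0,-12],[0,0,-12],[0,0,-12],[0,0,-12],[0,0,-8]],"roll":[0,0,0,0,0,0,0,0],"hand":[255,255,255,255,255,255,255,255]}'
python3 -m pendant '{"translation":[[14.4,21.6,0],[14.4,21.6,0],[14.4,21.6,0],[14.4,21.6,0],[14.4,21.6,0],[14.4,21.6,0],[14.4,21.6,0],[14.4,21.6,0]],"roll":[0,0,0,0,0,0,0,0],"hand":[255,255,255,255,255,255,255,255]}'
python3 -m pendant '{"translation":[[0,0,0],[0,0,15],[0,0,15],[0,0,15],[0,0,15],[0,0,10],[0,0,0],[0,0,0]],"roll":[0,0,0,0,0,0,0,0],"hand":[255,255,255,255,255,255,255,255]}'
python3 - <<'E'
from h import *
print(go(634.7,-266.5,138,71.9)); print(env.state()["force"])
f=env.grab_frame("scene");W=world(f); save("s3",cv2.resize(f["frame"][110:310,150:417],None,fx=3,fy=3)); tops(f,"meter",(198,222),W)
E
```

```text
time_s: 28.35
ee_pos: [434.8, -322.6, 228.7]
ee_rot: [179.9, 0.0, 71.9]
force: [1.4, -0.2, -2.1]
gripper_width: 30.1
gripper_force: 30.0
time_s: 29.02
ee_pos: [635.5, -266.0, 226.9]
ee_rot: [-180.0, -0.0, 71.9]
force: [-0.7, -0.1, -1.3]
gripper_width: 29.9
gripper_force: 30.0
time_s: 29.68
ee_pos: [634.1, -266.6, 156.7]
ee_rot: [-179.9, -0.0, 71.9]
force: [-0.1, 0.2, -2.2]
gripper_width: 29.6
gripper_force: 30.0
at [ 634.1 -266.6  156.7] yaw 71.9 -> roll -0.000 rad, then dx 0.2 dy 0.5 dz 18.7
[-0.05792042  0.23018979 -2.21400871]
meter 0.78 c [ 641.3 -257.7] s [49. 41.] ang 5.4 z 206.9 dot None rgb [36. 51. 38.]
```

View pics/s3.png

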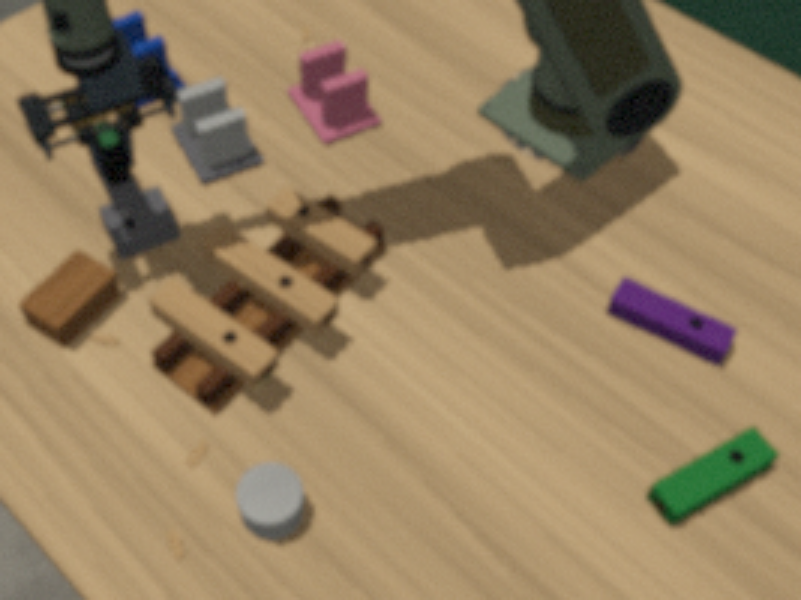

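The picture shows the meter held over the check block (crop (130,210)) and the three blanks lying square on the rest at (320,228), (277,285) and (215,332). Next I press on the check block.

```bash

python3 -m pendant '{"translation":[[0.2,0.4,6],[0,0,5],[0,0,4],[0,0,2],[0,0,1.5],[0,0,0],[0,0,0],[0,0,0]],"roll":[0,0,0,0,0,0,0,0],"hand":[255,255,255,255,255,255,255,255]}'
python3 -m pendant '{"translation":[[0,0,0],[0,0,0],[0,0,0],[0,0,0],[0,0,0],[0,0,0],[0,0,0],[0,0,0]],"roll":[0,0,0,0,0,0,0,0],"hand":[255,255,255,255,255,255,255,255]}'
python3 - <<'E'
from h import *
print(go(634.7,-266.5,138,71.9)); print(env.state()["force"])
f=env.grab_frame("scene"); dots(f,dict(long=(569,-20,81),mid=(673.4,-5.4,81),short=(474.2,-89.3,81)),5)
E
```

```text
time_s: 30.45
ee_pos: [634.9, -266.4, 138.6]
ee_rot: [-180.0, -0.0, 71.9]
force: [0.4, -0.2, -0.9]
gripper_width: 29.9
gripper_force: 30.0
time_s: 31.12
ee_pos: [634.9, -266.5, 138.4]
ee_rot: [-180.0, -0.0, 71.9]
force: [-1.3, 0.4, -1.2]
gripper_width: 30.0
gripper_force: 30.0
at [ 634.9 -266.5  138.4] yaw 71.9 -> roll -0.000 rad, then dx -0.1 dy -0.2 dz 0.4
[-1.27309422  0.44951997 -1.22062777]
long [570.3 -18.9] exp (569, -20) px (np.float64(244.7), np.float64(203.7))
mid [674.3  -5.3] exp (673.4, -5.4) px (np.float64(226.0), np.float64(222.0))
short [473.8 -88.7] exp (474.2, -89.3) px (np.float64(250.7), np.float64(180.0))
```

```bash

python3 -m pendant '{"translation":[[0,0,0],[0,0,0],[0,0,-6],[0,0,-15],[0,0,-20],[0,0,-24],[0,0,-24],[0,0,0]],"roll":[0,0,0,0,0,0,0,0],"hand":[255,255,255,255,255,255,255,255]}'
python3 -m pendant '{"translation":[[26.8,-17.4,0],[26.8,-17.4,0],[26.8,-17.4,0],[26.8,-17.4,0],[26.8,-17.4,0],[26.8,-17.4,0],[26.8,-17.4,0],[26.8,-17.4,0]],"roll":[0,0,0,0,0,0,0,0],"hand":[255,255,255,255,255,255,255,255]}'
python3 -m pendant '{"translation":[[0,0,0],[0,0,8],[0,0,10],[0,0,6],[0,0,3],[0,0,0],[0,0,0],[0,0,0]],"roll":[0,0,0,0,0,0,0,0],"hand":[255,255,255,255,255,255,255,255]}'
python3 - <<'E'
from h import *
print(go(569.3,-19.5,179,71.9)); print(env.state()["force"])
f=env.grab_frame("scene"); W=world(f)
for l in("blank_long","blank_mid","blank_short"): tops(f,l,(74,90),W)
E
```

```text
time_s: 31.83
ee_pos: [637.5, -267.6, 233.6]
ee_rot: [179.4, 0.1, 71.9]
force: [0.4, -0.8, -1.4]
gripper_width: 30.0
gripper_force: 30.0
time_s: 32.5
ee_pos: [568.1, -18.0, 226.2]
ee_rot: [-179.9, 0.0, 71.9]
force: [0.8, 0.7, -1.0]
gripper_width: 30.2
gripper_force: 30.0
time_s: 33.17
ee_pos: [569.6, -20.0, 200.5]
ee_rot: [180.0, -0.0, 71.8]
force: [-0.7, -0.3, -2.7]
gripper_width: 30.0
gripper_force: 30.0
at [569.6 -20.  200.5] yaw 71.8 -> roll -0.001 rad, then dx 0.3 dy -0.4 dz 21.5
[-0.73660856 -0.25338404 -2.66243701]
blank_long 0.9 c [572.7 -50.1] s [200.  47.] ang 95.7 z 80.1 dot [567.4 -18.2] rgb [144. 117.  81.]
blank_mid 0.6 c [676.9 -34.7] s [179.  47.] ang 97.0 z 80.1 dot [673.2  -5.6] rgb [171. 140.  98.]
blank_short 0.9 c [468.6 -41.5] s [117.  48.] ang 97.3 z 80.0 dot None rgb [166. 135.  94.]
```

```bash

python3 -m pendant '{"translation":[[0,0,7],[0,0,6],[0,0,4],[0,0,2.5],[0,0,2],[0,0,0],[0,0,0],[0,0,0]],"roll":[0,0,0,0,0,0,0,0],"hand":[255,255,255,255,255,255,255,255]}'
python3 -m pendant '{"translation":[[0,0,0],[0,0,0],[0,0,0],[0,0,0],[0,0,0],[0,0,0],[0,0,0],[0,0,0]],"roll":[0,0,0,0,0,0,0,0],"hand":[255,255,255,255,255,255,255,255]}'
python3 - <<'E'
from h import *
print(go(569.3,-19.5,179,71.9)); print(env.state()["force"])
f=env.grab_frame("scene"); dots(f,dict(mid=(673.4,-5.4,81),short=(474.2,-89.3,81)),5)
E
```

```text
time_s: 34.03
ee_pos: [569.2, -19.4, 179.1]
ee_rot: [-180.0, -0.0, 71.9]
force: [-0.7, -0.4, -1.3]
gripper_width: 29.9
gripper_force: 30.0
time_s: 34.7
ee_pos: [569.3, -19.4, 178.9]
ee_rot: [180.0, -0.0, 71.9]
force: [-1.8, 0.6, -1.0]
gripper_width: 29.6
gripper_force: 30.0
at [569.3 -19.4 178.9] yaw 71.9 -> roll -0.000 rad, then dx -0.1 dy 0.1 dz -0.1
[-1.82815162  0.58840396 -1.04579074]
mid [673.8  -4.7] exp (673.4, -5.4) px (np.float64(226.2), np.float64(222.0))
short [488.6 -89.8] exp (474.2, -89.3) px (np.float64(247.8), np.float64(181.8))
```

```bash

python3 -m pendant '{"translation":[[0,0,0],[0,0,0],[0,0,-5],[0,0,-10],[0,0,-12],[0,0,-13],[0,0,0],[0,0,0]],"roll":[0,0,0,0,0,0,0,0],"hand":[255,255,255,255,255,255,255,255]}'
python3 -m pendant '{"translation":[[5.7,11.8,0],[5.7,11.8,0],[5.7,11.8,0],[5.7,11.8,0],[5.7,11.8,0],[5.7,11.8,0],[5.7,11.8,0],[5.7,11.8,0]],"roll":[0,0,0,0,0,0,0,0],"hand":[255,255,255,255,255,255,255,255]}'
python3 -m pendant '{"translation":[[0,0,0],[0,0,8],[0,0,8],[0,0,4],[0,0,0],[0,0,0],[0,0,0],[0,0,0]],"roll":[0,0,0,0,0,0,0,0],"hand":[255,255,255,255,255,255,255,255]}'
python3 - <<'E'
from h import *
print(go(673.6,-5.3,179,71.9)); print(env.state()["force"])
f=env.grab_frame("scene"); W=world(f)
for l in("blank_long","blank_mid","blank_short"): tops(f,l,(74,90),W)
E
```

```text
time_s: 35.42
ee_pos: [570.0, -19.5, 220.0]
ee_rot: [179.8, -0.0, 71.9]
force: [-0.4, -0.5, -2.8]
gripper_width: 29.9
gripper_force: 30.0
time_s: 36.08
ee_pos: [673.3, -5.3, 217.7]
ee_rot: [-179.9, 0.0, 71.9]
force: [1.1, 0.5, -2.5]
gripper_width: 30.3
gripper_force: 30.0
time_s: 36.75
ee_pos: [673.2, -5.5, 199.5]
ee_rot: [179.9, -0.0, 71.9]
force: [-0.7, 0.4, -2.5]
gripper_width: 30.0
gripper_force: 30.0
at [673.2  -5.5 199.5] yaw 71.9 -> roll -0.000 rad, then dx 0.3 dy 0.3 dz 20.5
[-0.6520025   0.42861034 -2.52767664]
blank_long 0.85 c [569.4 -22.2] s [146.  47.] ang 96.6 z 80.0 dot [569.9 -20.4] rgb [158. 129.  90.]
blank_long 0.18 c [676.8 -34. ] s [180.  48.] ang 96.2 z 80.0 dot [672.8  -4.4] rgb [146. 119.  83.]
blank_mid 0.64 c [676.8 -34. ] s [180.  48.] ang 96.2 z 80.0 dot [672.8  -4.4] rgb [146. 119.  83.]
blank_short 0.73 c [675.  -30.4] s [88. 40.] ang 96.9 z 80.4 dot [669.2  -8.7] rgb [144. 117.  83.]
```

```bash

python3 -m pendant '{"translation":[[0.2,0.2,7],[0,0,6],[0,0,4],[0,0,2],[0,0,1.5],[0,0,0],[0,0,0],[0,0,0]],"roll":[0,0,0,0,0,0,0,0],"hand":[255,255,255,255,255,255,255,255]}'
python3 -m pendant '{"translation":[[0,0,0],[0,0,0],[0,0,0],[0,0,0],[0,0,0],[0,0,0],[0,0,0],[0,0,0]],"roll":[0,0,0,0,0,0,0,0],"hand":[255,255,255,255,255,255,255,255]}'
python3 -m pendant '{"translation":[[0,0,0],[0,0,0],[0,0,-5],[0,0,-10],[0,0,-12],[0,0,-13],[0,0,0],[0,0,0]],"roll":[0,0,0,0,0,0,0,0],"hand":[255,255,255,255,255,255,255,255]}'
python3 - <<'E'
from h import *
f=env.grab_frame("scene"); dots(f,dict(long=(569.3,-19.5,81),short=(474.2,-89.3,81)),5);W=world(f)
tops(f,"blank_short",(74,90),W)
f=env.grab_frame("side"); dots(f,dict(long=(569.3,-19.5,81),short=(474.2,-89.3,81)),5);W=world(f)
tops(f,"blank_short",(74,90),W)
print(go(474.2,-89.3,219,71.9))
E
```

```text
time_s: 37.62
ee_pos: [673.2, -5.3, 178.6]
ee_rot: [-180.0, -0.0, 71.9]
force: [-0.5, 0.8, -1.0]
gripper_width: 29.6
gripper_force: 30.0
time_s: 38.28
ee_pos: [673.4, -5.3, 178.4]
ee_rot: [-180.0, -0.0, 71.9]
force: [-0.4, 0.4, -0.2]
gripper_width: 29.7
gripper_force: 30.0
time_s: 38.95
ee_pos: [674.2, -5.3, 219.8]
ee_rot: [179.8, -0.1, 71.9]
force: [-0.8, -0.2, -2.7]
gripper_width: 29.7
gripper_force: 30.0
long [570.3 -18.6] exp (569.3, -19.5) px (np.float64(244.8), np.float64(203.8))
short [ 475.7 -105.3] exp (474.2, -89.3) px (np.float64(247.5), np.float64(178.0))
blank_short 0.88 c [469.4 -48.1] s [130.  48.] ang 96.8 z 80.0 dot None rgb [167. 136.  95.]
long [567.6 -18.3] exp (569.3, -19.5) px (np.float64(235.5), np.float64(188.5))
short [471.3 -88.7] exp (474.2, -89.3) px (np.float64(268.5), np.float64(187.8))
blank_short 0.58 c [465.6 -57.6] s [162.  48.] ang 97.6 z 78.0 dot [474.5 -92.3] rgb [195. 151. 101.]
at [672.9  -5.3 217.4] yaw 71.9 -> roll -0.000 rad, then dx -141.6 dy -162.8 dz -1.6
```

```bash

python3 -m pendant '{"translation":[[-17.7,-20.35,0],[-17.7,-20.35,0],[-17.7,-20.35,0],[-17.7,-20.35,0],[-17.7,-20.35,0],[-17.7,-20.35,0],[-17.7,-20.35,0],[-17.7,-20.35,0]],"roll":[0,0,0,0,0,0,0,0],"hand":[255,255,255,255,255,255,255,255]}'
python3 -m pendant '{"translation":[[0,0,0],[0,0,8],[0,0,8],[0,0,4],[0,0,0],[0,0,0],[0,0,0],[0,0,0]],"roll":[0,0,0,0,0,0,0,0],"hand":[255,255,255,255,255,255,255,255]}'
python3 - <<'E'
from h import *
print(go(474.2,-89.3,179,71.9)); print(env.state()["force"])
f=env.grab_frame("scene"); dots(f,dict(long=(569.3,-19.5,81),mid=(673.4,-5.4,81),check=(635,-266.5,40)),5);W=world(f)
for l in("blank_long","blank_mid","blank_short"): tops(f,l,(74,90),W)
save("s4",cv2.resize(f["frame"][110:310,150:417],None,fx=3,fy=3))
E
```

```text
time_s: 39.82
ee_pos: [473.0, -89.6, 217.9]
ee_rot: [-179.9, 0.0, 71.9]
force: [-0.0, -0.5, -2.6]
gripper_width: 30.0
gripper_force: 30.0
time_s: 40.48
ee_pos: [475.2, -89.2, 198.5]
ee_rot: [180.0, -0.0, 71.9]
force: [0.2, 0.1, -2.3]
gripper_width: 30.1
gripper_force: 30.0
at [475.2 -89.2 198.5] yaw 71.9 -> roll 0.000 rad, then dx -0.4 dy -0.9 dz 19.5
[ 0.20487713  0.14275022 -2.32884228]
long [570.3 -18.9] exp (569.3, -19.5) px (np.float64(244.7), np.float64(203.7))
mid [673.8  -4.7] exp (673.4, -5.4) px (np.float64(226.2), np.float64(222.0))
check [ 635.  -266.3] exp (635, -266.5) px (np.float64(192.3), np.float64(184.1))
blank_long 0.9 c [572.7 -49.9] s [203.  49.] ang 95.8 z 79.8 dot [568.5 -20.4] rgb [168. 137.  96.]
blank_mid 0.79 c [676.1 -34.3] s [179.  48.] ang 96.6 z 80.0 dot [674.4  -5.1] rgb [168. 137.  96.]
blank_short 0.62 c [470.6 -59.7] s [156.  48.] ang 97.1 z 80.2 dot [473.4 -90.3] rgb [122.  98.  67.]
blank_short 0.26 c [ 454.8 -291.9] s [49. 24.] ang 154.8 z 85.8 dot None rgb [123. 123. 117.]
```

View pics/s4.png

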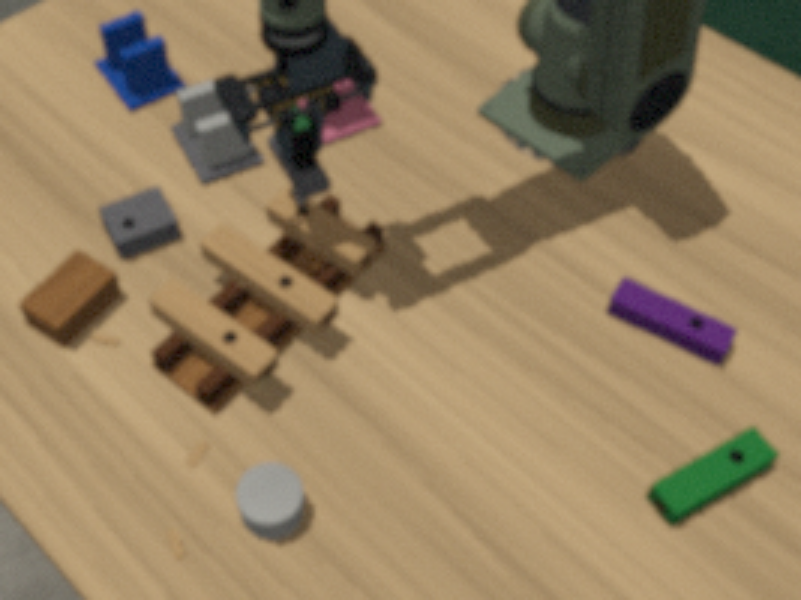

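The picture shows the meter above the short blank's dot (crop (303,205)). The long and mid blanks haven't moved. I'll press here, then go back to the check block: from (474,-89) the move to (634.8,-266.5) is tool dx ≈ -118.6, dy ≈ 208.

```bash

python3 -m pendant '{"translation":[[-0.3,-0.7,7],[0,0,6],[0,0,4],[0,0,1.5],[0,0,1],[0,0,0],[0,0,0],[0,0,0]],"roll":[0,0,0,0,0,0,0,0],"hand":[255,255,255,255,255,255,255,255]}'
python3 -m pendant '{"translation":[[0,0,0],[0,0,0],[0,0,0],[0,0,0],[0,0,0],[0,0,0],[0,0,0],[0,0,0]],"roll":[0,0,0,0,0,0,0,0],"hand":[255,255,255,255,255,255,255,255]}'
python3 -m pendant '{"translation":[[0,0,0],[0,0,0],[0,0,-5],[0,0,-10],[0,0,-12],[0,0,-13],[0,0,0],[0,0,0]],"roll":[0,0,0,0,0,0,0,0],"hand":[255,255,255,255,255,255,255,255]}'
python3 -m pendant '{"translation":[[-14.8,26,0],[-14.8,26,0],[-14.8,26,0],[-14.8,26,0],[-14.8,26,0],[-14.8,26,0],[-14.8,26,0],[-14.8,26,0]],"roll":[0,0,0,0,0,0,0,0],"hand":[255,255,255,255,255,255,255,255]}'
python3 -m pendant '{"translation":[[0,0,0],[0,0,14],[0,0,16],[0,0,16],[0,0,10],[0,0,5],[0,0,0],[0,0,0]],"roll":[0,0,0,0,0,0,0,0],"hand":[255,255,255,255,255,255,255,255]}'
python3 - <<'E'
from h import *
print(go(634.8,-266.5,138,71.9)); print(env.state()["force"])
E
```

```text
time_s: 41.35
ee_pos: [473.8, -89.3, 179.1]
ee_rot: [-180.0, -0.0, 71.9]
force: [-0.0, -0.1, -1.5]
gripper_width: 29.8
gripper_force: 30.0
time_s: 42.02
ee_pos: [473.9, -89.3, 178.9]
ee_rot: [-180.0, -0.0, 71.9]
force: [-0.7, 0.2, -1.2]
gripper_width: 29.9
gripper_force: 30.0
time_s: 42.68
ee_pos: [474.6, -89.5, 219.9]
ee_rot: [179.8, -0.0, 71.9]
force: [0.5, 0.2, -1.3]
gripper_width: 30.1
gripper_force: 30.0
time_s: 43.35
ee_pos: [635.3, -267.5, 217.5]
ee_rot: [-179.9, -0.0, 71.9]
force: [0.2, 0.1, -1.8]
gripper_width: 29.9
gripper_force: 30.0
time_s: 44.02
ee_pos: [635.0, -266.5, 158.2]
ee_rot: [180.0, -0.0, 71.9]
force: [0.6, 0.0, -2.0]
gripper_width: 30.0
gripper_force: 30.0
at [ 635.  -266.5  158.2] yaw 71.9 -> roll 0.000 rad, then dx -0.1 dy -0.2 dz 20.2
[ 0.56037741  0.02700565 -1.95371357]
```

```bash

python3 -m pendant '{"translation":[[0,0,7],[0,0,6],[0,0,4],[0,0,2],[0,0,1.2],[0,0,0],[0,0,0],[0,0,0]],"roll":[0,0,0,0,0,0,0,0],"hand":[255,255,255,255,255,255,255,255]}'
python3 -m pendant '{"translation":[[0,0,0],[0,0,0],[0,0,0],[0,0,0],[0,0,0],[0,0,0],[0,0,0],[0,0,0]],"roll":[0,0,0,0,0,0,0,0],"hand":[255,255,255,255,255,255,255,255]}'
python3 -m pendant '{"translation":[[0,0,0],[0,0,0],[0,0,-6],[0,0,-15],[0,0,-20],[0,0,-24],[0,0,-24],[0,0,0]],"roll":[0,0,0,0,0,0,0,0],"hand":[255,255,255,255,255,255,255,255]}'
python3 -m pendant '{"translation":[[-14.4,-21.6,0],[-14.4,-21.6,0],[-14.4,-21.6,0],[-14.4,-21.6,0],[-14.4,-21.6,0],[-14.4,-21.6,0],[-14.4,-21.6,0],[-14.4,-21.6,0]],"roll":[0,0,0,0,0,0,0,0],"hand":[255,255,255,255,255,255,255,255]}'
python3 -m pendant '{"translation":[[0,0,0],[0,0,0],[0,0,0],[0,0,0],[0,0,0],[0,0,0],[0,0,0],[0,0,0]],"roll":[0,0,0,0,0,0,0,0],"hand":[255,255,255,255,255,255,255,255]}'
python3 - <<'E'
from h import *
print(go(434.5,-322.3,127,71.9)); print(env.state()["force"])
f=env.grab_frame("scene");W=world(f)
for l in("blank_long","blank_mid","blank_short"): tops(f,l,(74,90),W)
E
```

```text
time_s: 44.68
ee_pos: [634.8, -266.5, 138.1]
ee_rot: [180.0, -0.0, 71.9]
force: [-0.3, 0.6, -0.2]
gripper_width: 29.8
gripper_force: 30.0
time_s: 45.35
ee_pos: [634.8, -266.5, 137.7]
ee_rot: [-180.0, -0.0, 71.9]
force: [-0.1, 0.1, -1.1]
gripper_width: 29.9
gripper_force: 30.0
time_s: 46.02
ee_pos: [637.2, -267.6, 232.8]
ee_rot: [179.4, 0.1, 71.9]
force: [0.3, -0.4, -1.6]
gripper_width: 30.3
gripper_force: 30.0
time_s: 46.68
ee_pos: [433.0, -322.1, 225.4]
ee_rot: [-179.9, -0.0, 71.9]
force: [0.8, 0.0, -2.8]
gripper_width: 30.2
gripper_force: 30.0
time_s: 47.35
ee_pos: [435.1, -322.1, 226.5]
ee_rot: [-180.0, -0.0, 71.9]
force: [0.2, 0.7, -1.5]
gripper_width: 29.9
gripper_force: 30.0
at [ 435.1 -322.1  226.5] yaw 71.9 -> roll 0.000 rad, then dx -0.3 dy -0.5 dz 99.5
[ 0.19188261  0.66384863 -1.51168656]
blank_long 0.64 c [573.1 -50.1] s [200.  46.] ang 96.1 z 80.0 dot [568.9 -19.8] rgb [164. 134.  93.]
blank_mid 0.85 c [677.5 -34.6] s [179.  46.] ang 96.5 z 80.0 dot [673.4  -5.4] rgb [165. 134.  94.]
blank_short 0.92 c [471.4 -59.2] s [154.  48.] ang 97.7 z 80.2 dot None rgb [161. 131.  91.]
blank_short 0.44 c [677.5 -34.6] s [179.  46.] ang 96.5 z 80.0 dot [673.4  -5.4] rgb [165. 134.  94.]
```

```bash

python3 -m pendant '{"translation":[[-0.3,-0.5,12],[0,0,14],[0,0,14],[0,0,14],[0,0,14],[0,0,12],[0,0,8],[0,0,4]],"roll":[0,0,0,0,0,0,0,0],"hand":[255,255,255,255,255,255,255,255]}'
python3 -m pendant '{"translation":[[0,0,3],[0,0,3],[0,0,1],[0,0,0],[0,0,0],[0,0,0],[0,0,0],[0,0,0]],"roll":[0,0,0,0,0,0,0,0],"hand":[255,255,255,255,255,255,255,255]}'
python3 - <<'E'
from h import *
print(go(434.5,-322.3,127,71.9)); print(env.state()["force"])
E
```

```text
time_s: 48.22
ee_pos: [433.7, -322.1, 133.6]
ee_rot: [-179.9, -0.0, 71.9]
force: [0.0, 0.1, -2.7]
gripper_width: 29.9
gripper_force: 30.0
time_s: 48.88
ee_pos: [434.3, -322.5, 127.9]
ee_rot: [180.0, 0.0, 71.9]
force: [0.3, 0.6, -2.9]
gripper_width: 29.9
gripper_force: 30.0
at [ 434.3 -322.5  127.9] yaw 71.9 -> roll -0.000 rad, then dx 0.3 dy 0.1 dz 0.9
[ 0.34386706  0.57528889 -2.90183818]
```

Down the last millimetre, release, rise, and check.

```bash

python3 -m pendant '{"translation":[[0,0,0.8],[0,0,0],[0,0,0],[0,0,0],[0,0,0],[0,0,0],[0,0,0],[0,0,0]],"roll":[0,0,0,0,0,0,0,0],"hand":[255,255,255,0,0,0,0,0]}'
python3 -m pendant '{"translation":[[0,0,0],[0,0,0],[0,0,0],[0,0,-8],[0,0,-14],[0,0,-20],[0,0,-26],[0,0,-26]],"roll":[0,0,0,0,0,0,0,0],"hand":[0,0,0,0,0,0,0,0]}'
python3 -m pendant '{"translation":[[0,0,-30],[0,0,-30],[0,0,-20],[0,-15,0],[0,-25,0],[0,-25,0],[0,-15,0],[0,0,0]],"roll":[0,0,0,0,0,0,0,0],"hand":[0,0,0,0,0,0,0,0]}'
python3 -m pendant '{"translation":[[0,0,0],[0,0,0],[0,0,0],[0,0,0],[0,0,0],[0,0,0],[0,0,0],[0,0,0]],"roll":[0,0,0,0,0,0,0,0],"hand":[0,0,0,0,0,0,0,0]}'
python3 - <<'E'
from h import *
f=env.grab_frame("scene");W=world(f)
for l in("blank_long","blank_mid","blank_short"): tops(f,l,(74,90),W)
tops(f,"meter",(170,186),W); tops(f,"meter",(104,118),W); tops(f,"tin",(44,58),W); tops(f,"offcut",(44,58),W)
save("s5",cv2.resize(f["frame"][110:310,150:417],None,fx=3,fy=3))
E
```

```text
time_s: 49.55
ee_pos: [434.3, -322.5, 127.1]
ee_rot: [180.0, 0.0, 71.9]
force: [0.6, -1.0, 0.3]
gripper_width: 60.5
gripper_force: 0.0
time_s: 50.22
ee_pos: [433.9, -322.2, 222.2]
ee_rot: [-180.0, -0.0, 71.9]
force: [1.2, 0.5, 0.5]
gripper_width: 91.0
gripper_force: 0.0
time_s: 50.88
ee_pos: [355.7, -296.5, 302.1]
ee_rot: [-180.0, 0.0, 71.8]
force: [0.2, 0.3, -0.4]
gripper_width: 91.2
gripper_force: 0.0
time_s: 51.55
ee_pos: [358.3, -297.7, 300.8]
ee_rot: [-180.0, -0.0, 71.9]
force: [0.2, 0.3, 1.3]
gripper_width: 91.2
gripper_force: 0.0
blank_long 0.8 c [572.4 -49. ] s [200.  47.] ang 95.9 z 79.9 dot [569.8 -18.8] rgb [163. 132.  92.]
blank_long 0.53 c [664.7 -11.2] s [127.  28.] ang 94.8 z 80.7 dot None rgb [164. 133.  92.]
blank_mid 0.66 c [676.5 -34.5] s [182.  48.] ang 95.5 z 80.1 dot [673.2  -5.6] rgb [164. 133.  93.]
blank_short 0.88 c [471.2 -59. ] s [154.  49.] ang 97.5 z 80.3 dot None rgb [161. 131.  91.]
blank_short 0.71 c [572.4 -49. ] s [200.  47.] ang 95.9 z 79.9 dot [569.8 -18.8] rgb [163. 132.  92.]
blank_short 0.45 c [676.5 -34.5] s [182.  48.] ang 95.5 z 80.1 dot [673.2  -5.6] rgb [164. 133.  93.]
meter 0.86 c [ 434.9 -323.9] s [57. 30.] ang 72.3 z 177.0 dot None rgb [56. 70. 47.]
meter 0.86 c [ 436.7 -325.9] s [109.  41.] ang 75.7 z 110.7 dot None rgb [81. 78. 77.]
tin 0.75 c [765.7 166. ] s [73. 71.] ang 47.6 z 49.0 dot None rgb [153. 151. 144.]
offcut 0.75 c [ 759. -227.] s [112.  73.] ang 10.1 z 49.3 dot None rgb [131.  94.  56.]
offcut 0.66 c [765.7 166. ] s [73. 71.] ang 47.6 z 49.0 dot None rgb [153. 151. 144.]
```

View pics/s5.png

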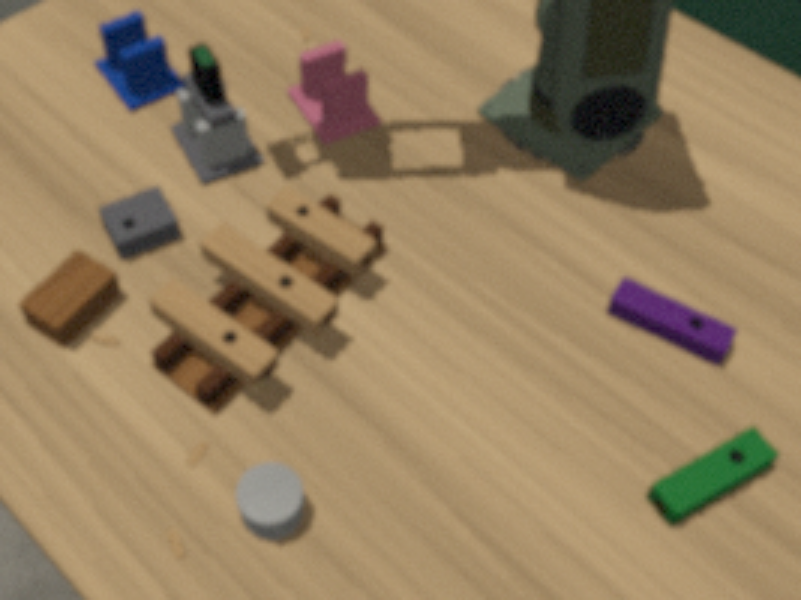

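The picture shows the meter hanging in its grey stand (crop (210,105)), all three blanks square on the rest, and the tin and offcut where they were. I'm handing the job in.

```bash
python3 -c "
from workcell import env
print(env.job_done())"
```

```text
the job is handed in; nothing more can be done
None
```

I handed the job in at about 52 s on the robot's clock: three blanks on the rest, five presses in order, meter back in its stand, tin and offcut unmoved; the hand-in gave no verdict.

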